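# Fold the keeper plate over a drying insole and tuck its edge beneath the lip

## Task

An insole is drying on the plywood board. Fold the sprung keeper plate down over it with the fingertips, and while holding it down push it all the way home beneath the steel lip, so that the lip holds it flat after you let go. Only press and push, gently: pinch and lift nothing, and leave the insole and the things round the board where they lie.

Things in the scene. Friction and masses are not known exactly. Their poses are not given: they have to be found in the camera images.
- drying_board: plywood board screwed to the bench, 284 (its x) x 264 (its y) x 18 mm; origin at the centre of its underside, on the bench. The hinge of the keeper plate is on its +y side, the lip on its -y side; the plate folds over and slides in the board's -y direction. Board z is up.
- keeper_hinge (a point): point on the axis of the keeper plate's hinge, midway along it, 31 mm above the bench, 85 mm to the +y side of the board's centre (axis along the board's x). It travels with the hinge slide. The hinge block (122 mm along x, 26 mm along y, top 20 mm above the board) runs between two low guides.
- keeper (a joint): angle of the keeper plate, rad: 0 = folded flat over the insole (its stop), about 1.57 = standing upright; starts 1.2 to 1.75. Aluminium plate 4 mm thick, 90 mm wide, its free edge 165 mm from the hinge axis. A spring opens it: left untucked it rises and stands open again; holding it flat takes about 1.7 N just behind the rib.
- hinge_slide (a joint): how far the hinge, and the plate with it, has been pushed towards the lip, m: 0 = fully back (starts within 1.5 mm of it), 0.026 = fully home at its end stop. It drags with about 4 N and stays where it is left. The plate must be flat before its edge can pass under the lip, which begins 14 mm past the edge when the slide is at 0.
- keeper_edge (a point): middle of the keeper plate's free edge, at half the plate's thickness
- rib_foot (a point): foot of the finger rib on the hinge side, at mid-width, on the plate's outer face (its upper face once folded), 128 mm from the hinge axis. The rib is 36 mm long across the plate, 8 mm thick and stands 11.5 mm off that face: a fingertip set behind it, on the hinge side, can press the plate down and push it towards the lip.
- lip_mouth (a point): middle of the fixed steel lip's lower front edge, 36.5 mm above the bench: 110 mm long, 20 mm deep, top 39.5 mm above the bench; a short flared mouth turned up to about 44 mm stands 7 mm in front of it. The folded plate's upper face lies 33 mm above the bench.
- sole_block: fixed block with a black sole on it, to the right of the board, 312 (along x) x 144 x 97 mm, with a long-handled brush standing on it: an obstacle up to about 330 mm above the bench; origin at the centre of its underside
- insole: black foam insole, 260 x 96 x 9 mm, loose on the board under the plate, lengthwise along the board's x; origin at the centre of its underside
- thread_spool: wooden spool of dark thread, 40 mm across, 50 mm high, standing loose beside the board, on the hinge or the lip side; origin at the centre of its foot
- wax: yellow wax block, 34 x 52 x 20 mm, loose beside the board, on the other side from the spool; origin at the centre of its underside
- roller: hand roller with a wooden handle, 154 x 25 x 24 mm, lying loose beyond the lip side of the board; origin at the centre of its underside
- heel_lift: leather heel lift, 65 x 69 x 10 mm, loose on the bench beyond the hinge side of the board; origin at the centre of its underside

How it is judged:
By the outcome, as a careful person would: the job done as asked, in the order asked, and still so for the second after the job is handed in, with the robot touching nothing.
It also fails if it takes over 51 s, if anything falls off the work surface, if the arm or the gripper's body presses on something with over 40 N, if the wrist force passes 120 N, or if a joint passes its speed limit or range.

## Robot

A 7-joint arm with a two-finger parallel gripper is mounted at the origin on a cart in front of the work surface, level with it; the furniture and walls round the work are solid. World frame = base frame: x ahead of the robot, y to its left, z up, the work surface at z = 0. Lengths are in m, angles in rad, forces in N, time in s.
With the tool pointing down it reaches from about 0.425 to 0.875 m from the base axis. Payload 4.7 kg.
Tool frame: the origin (TCP) lies between the finger pads; the fingertips stand 8 mm ahead of it and the grasp point (between the pads) lies 11 mm behind it; z points along the fingers, y is the direction in which the jaws open and shut (so a half turn about z gives the same grasp; the last joint's range is limited). The gripper opens to 87 mm and grips with 3 to 60 N. Pads are 19 mm wide; open, the fingers measure 117 mm over their backs; the gripper's body (75 mm by 190 mm) begins 51 mm behind the grasp point.
Start: joints at [-1.216, 0.321, -0.07, 1.45, 0.023, 1.371, -0.057], TCP at [0.217, 0.613, 0.231] pointing down, gripper open.
Joint ranges: [-2.86, 2.86], [-0.3, 2.09], [-1.38, 1.24], [0.06, 2.45], [-1.56, 4.7], [0.09, 2.05], [-2.69, 2.69]. Speed limits (rad/s): [2.57, 2.57, 3.14, 3.14, 3.14, 3.14, 3.14].

## Interface

Orientations are given as a rotation vector (axis times angle).
In Python, from bench import ctrl, optics, ticket gives the robot as it stands.
- The arm moves only by the tool play_rows, never from a script. Its argument "motion" is a list of rows, each a list of 5 numbers: the closure, from 0 (fully open) to 1 (shut), then the shift along the tool's x, y, z in cm, then the turn about the tool's z in rad. In form: [[jaw, tx, ty, tz, spin], ...]. A call has 1 to 20 rows; each row shifts and turns the commanded pose from where the row before left it, along the tool's axes as they then stand; what a row does not reach is not made up. A row lasts 1/8 s, in which the tool goes at most 62.5 mm and 10.7 degrees, less where a joint would pass 70% of its speed; a pose out of reach is approached as far as the arm can. A call is refused whole if a number of a shift passes 6.25 or a number of a turn 0.188, either way. A call with a gripper value outside its range is refused whole. The fingers move at their own pace and stop on an object; "force" is the grip in N (left out, the last holds). Time passes only in rows, so rows that do not move let the fingers close. It gives the time, the measured TCP pose, the force and the opening at its end, in the units of the state.
- ctrl.get_state(): the state, without advancing time (a new reading comes with each control period).
- optics.get_image(name): name is "side" or "top"; returns the picture (480x640x3 uint8, red, green, blue); there is no depth.
- optics.calibration(name): a dict with "K" (3x3 intrinsics, pixels), "pose" (4x4, takes a point from camera to world coordinates). Camera axes: x right, y down, z forward; pixel columns grow to the right and rows downward; lengths in m; the calibration is good to about 2 mm. A picture is of the moment at which its call begins. calibration takes no time and is no camera call.
- ticket.close_job(): hands the job in, once; it reports no verdict.
The state is a dict: "time": time; "joint_positions": joint angles; "qd": joint speeds; "joint_torque": joint torques, N m; "position": TCP position; "tool_rot": TCP orientation; "ft_force": force on the tool from outside, world axes, zero at the start; "torque": the same for the moment, N m; "grip_width": opening from 0.0 (shut) to 1.0 (fully open).
Only numpy, scipy, OpenCV 4.12 (cv2) and the standard library are available. Lean on these libraries where they do the work, as an engineer would, in place of code of your own. Each camera call takes 0.05 s, during which the arm holds its last target.

## Working session

There is one attempt and no reset: what is moved stays moved. The work goes in short steps, Python scripts to look and compute and a tool call to move; the robot and the scene stay as the last step left them, time stands still between calls to the robot, and variables do not carry over. Pictures are saved under pics/ and viewed, and the job is handed in when it is done.

Besides the shell and the picture viewer there is one more tool, called after "Emit:" by a JSON object that holds its "op" and its "data", one argument or row to a line. play_rows: Moves the arm, as the interface text tells. Its arguments: {"type":"object","properties":{"motion":{"type":"array"},"force":{"type":"number"}},"required":["motion"]}

```bash
mkdir -p pics; ls
python3 - <<'E'
from bench import ctrl, optics
import cv2,numpy as np
np.set_printoptions(precision=4,suppress=True)
print(ctrl.get_state())
for n in("side","top"):
    im=optics.get_image(n); cv2.imwrite(f"pics/{n}0.png",im[:,:,::-1]); c=optics.calibration(n); print(n,c["K"],c["pose"])
E
```

```text
pics
{'time': 0.0, 'joint_positions': array([-1.2159,  0.3218, -0.0701,  1.4517,  0.0226,  1.3708, -0.0569]), 'qd': array([-0.0018, -0.0001, -0.0009, -0.0008, -0.0004,  0.0004, -0.0022]), 'joint_torque': array([ -0.    , -49.1284,  -0.404 , -31.253 ,  -0.064 ,   0.0435,
         0.0002]), 'position': array([0.2171, 0.6121, 0.2295]), 'tool_rot': array([-0.5326, -3.0959,  0.003 ]), 'ft_force': array([1.0123, 0.03  , 0.2183]), 'torque': array([-0.0007, -0.0277,  0.034 ]), 'grip_width': 1.0011888429986209}
side [[522.2077   0.     322.3501]
 [  0.     522.2077 238.7124]
 [  0.       0.       1.    ]] [[ 0.7358  0.582  -0.3463  0.8819]
 [ 0.6771 -0.622   0.3933 -0.4244]
 [ 0.0134 -0.5238 -0.8517  0.9149]
 [ 0.      0.      0.      1.    ]]
top [[496.0158   0.     326.3832]
 [  0.     496.0158 238.7757]
 [  0.       0.       1.    ]] [[-0.0682 -0.9726  0.2222  0.3188]
 [-0.9977  0.0669 -0.0135 -0.0184]
 [-0.0017 -0.2226 -0.9749  1.028 ]
 [ 0.      0.      0.      1.    ]]
```

View pics/side0.png

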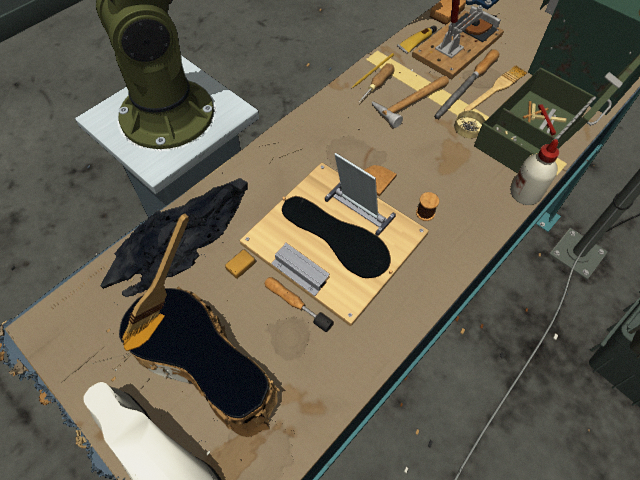

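View pics/top0.png

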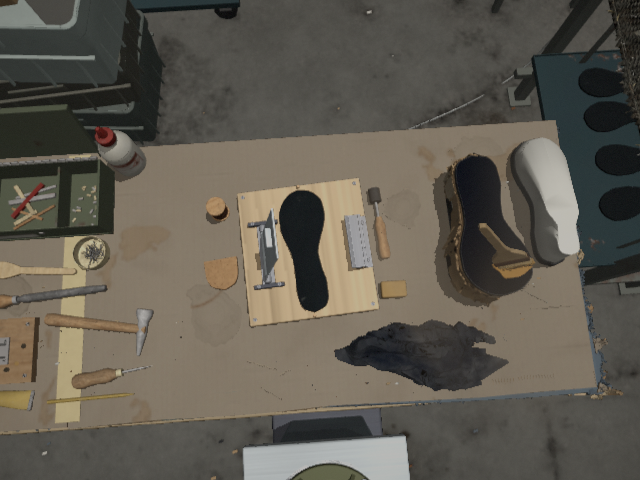

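```bash
cat > h.py <<'E'
import cv2,numpy as np
from bench import ctrl,optics
np.set_printoptions(precision=4,suppress=True)
def ray(n,uv):
    c=optics.calibration(n);P=c["pose"];d=P[:3,:3]@np.linalg.inv(c["K"])@np.array([uv[0],uv[1],1.]);return P[:3,3],d
def onz(n,uv,z):
    o,d=ray(n,uv);return o+d*(z-o[2])/d[2]
def tri(uvs,uvt):
    o1,d1=ray("side",uvs);o2,d2=ray("top",uvt)
    s=np.linalg.lstsq(np.c_[d1,-d2],o2-o1,rcond=None)[0]
    a=o1+s[0]*d1;b=o2+s[1]*d2;return (a+b)/2,np.linalg.norm(a-b)
def proj(n,p):
    c=optics.calibration(n);P=np.linalg.inv(c["pose"]);q=c["K"]@(P[:3,:3]@np.asarray(p)+P[:3,3]);return q[:2]/q[2]
E
python3 - <<'E'
import cv2,numpy as np
a=cv2.imread("pics/top0.png");cv2.imwrite("pics/topz.png",cv2.resize(a[160:340,195:415],None,fx=3.6,fy=3.3,interpolation=cv2.INTER_CUBIC)[:600,:800])
a=cv2.imread("pics/side0.png");cv2.imwrite("pics/sidez.png",cv2.resize(a[145:340,220:450],None,fx=3.4,fy=3,interpolation=cv2.INTER_CUBIC)[:600,:800])
from h import *
# board mask
for n,seed in(("top",(340,200)),("side",(300,190))):
    a=cv2.imread(f"pics/{n}0.png");hsv=cv2.cvtColor(a,cv2.COLOR_BGR2HSV)
    print(n,hsv[seed[1],seed[0]],a[seed[1],seed[0]])
    m=((hsv[...,2]>175)&(hsv[...,1]>50)&(hsv[...,1]<160)).astype(np.uint8)*255
    m=cv2.morphologyEx(m,cv2.MORPH_OPEN,np.ones((3,3)))
    cs,_=cv2.findContours(m,cv2.RETR_EXTERNAL,cv2.CHAIN_APPROX_NONE)
    c=max(cs,key=lambda c:cv2.contourArea(c) if cv2.boundingRect(c)[0]>180 and cv2.boundingRect(c)[0]<400 else 0)
    h=cv2.convexHull(c);q=cv2.approxPolyDP(h,10,True)[:,0];print(q.tolist(),cv2.contourArea(h))
    w=[onz(n,p,.018) for p in q];print(np.array(w)); print([np.linalg.norm(w[i]-w[i-1]) for i in range(len(w))],np.mean(w,0))
E
```

```text
top [ 20  68 190] [139 173 190]
[[358, 179], [377, 308], [317, 315], [300, 186]] 7934.0
[[ 0.6758 -0.1091  0.018 ]
 [ 0.3986 -0.1248  0.018 ]
 [ 0.3929 -0.0027  0.018 ]
 [ 0.6686  0.016   0.018 ]]
[np.float64(0.1253757751531279), np.float64(0.2775559096892111), np.float64(0.12218496011665933), np.float64(0.27625535812645396)] [ 0.534  -0.0552  0.018 ]
side [ 18 114 221] [122 181 221]
[[426, 229], [351, 322], [240, 241], [280, 201], [381, 200]] 13509.5
[[ 0.6563  0.1518  0.018 ]
 [ 0.6773 -0.1065  0.018 ]
 [ 0.4002 -0.1271  0.018 ]
 [ 0.3888 -0.0026  0.018 ]
 [ 0.5427  0.1453  0.018 ]]
[np.float64(0.11376679727937694), np.float64(0.25921859283034543), np.float64(0.27791450271315055), np.float64(0.1250435709111153), np.float64(0.21347654391485085)] [0.533  0.0122 0.018 ]
```

```bash
sleep 1
```

```text
(no output)
```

View pics/topz.png

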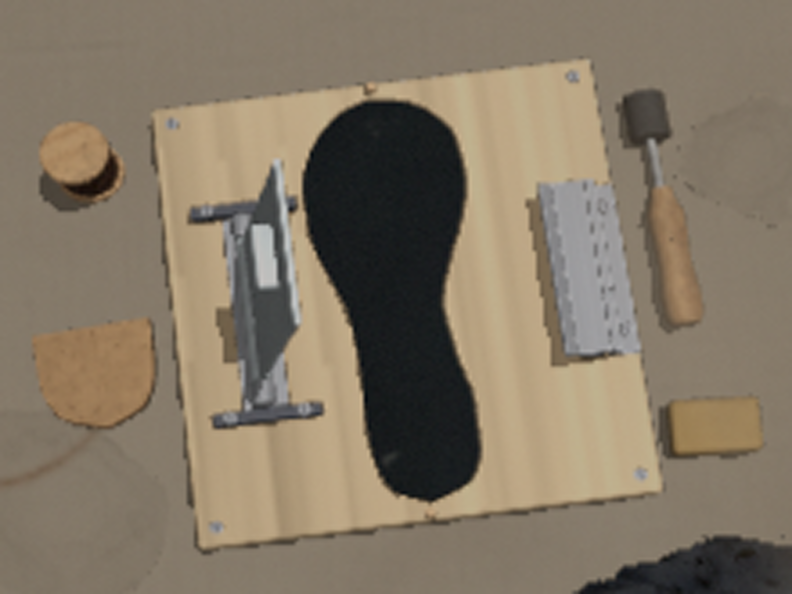

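View pics/sidez.png

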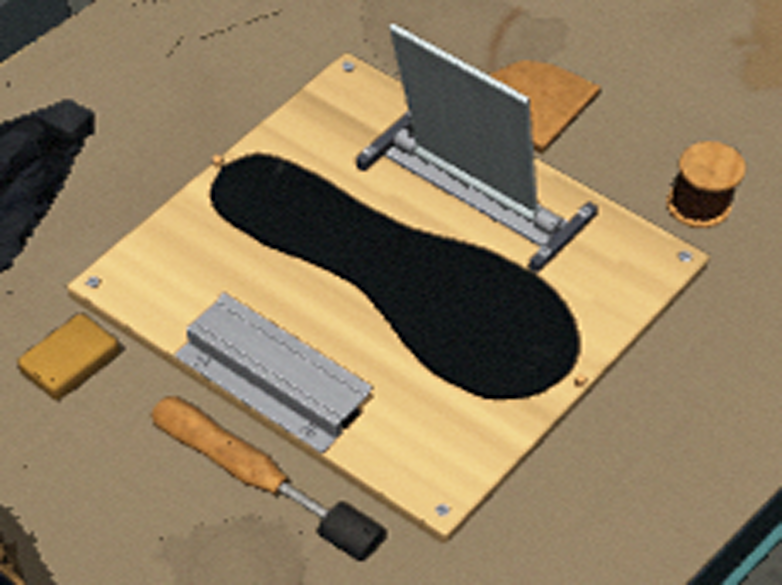

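Run:
```python
from h import *
T=lambda u,v:(195+u/3.6,160+v/3.3)
S=lambda u,v:(220+u/3.4,145+v/3.0)
tc=[T(*p) for p in[(153,110),(592,60),(662,492),(200,548)]]  # (+x+y),(+x-y),(-x-y),(-x+y)
sc=[S(*p) for p in[(708,258),(447,538),(68,290),(345,55)]]
for n,c in(("top",tc),("side",sc)):
    w=np.array([onz(n,p,.018) for p in c]);print(n,w[:,:2],w.mean(0)[:2])
    ex=(w[0]+w[1]-w[2]-w[3]);ey=(w[0]+w[3]-w[1]-w[2]);print(np.linalg.norm(ex)/2,np.linalg.norm(ey)/2,np.arctan2(ex[1],ex[0]),np.arctan2(-ey[0],ey[1]))
# plate free edge corners
for name,s,t in(("edge+x",(528,99),(278,160)),("edge-x",(391,27),(299,323))):
    print(name,tri(S(*s),T(*t)))
print("lip front corners top",onz("top",T(540,185),.044),onz("top",T(567,355),.044))
for n,p in(("insole+x",(385,99)),("insole-x",(432,500)),("in+y",(304,180)),("in-y",(481,460))): print(n,onz("top",T(*p),.027)[:2])
for p,z in(((75,150),.05),((715,425),.02),((645,115),.024),((97,372),.01)): print(onz("top",T(*p),z)[:2])
```

```text
top [[ 0.6613  0.15  ]
 [ 0.6774 -0.1124]
 [ 0.3962 -0.1284]
 [ 0.3801  0.1318]] [0.5287 0.0103]
0.2817262506557061 0.2618171388557403 0.060846377172738164 0.061526510774755405
side [[ 0.6625  0.151 ]
 [ 0.6809 -0.1094]
 [ 0.4013 -0.1282]
 [ 0.3831  0.1325]] [0.532  0.0115]
0.2801358305407078 0.2612112456791319 0.06667392353849615 0.07010395025664276
edge+x (array([0.5709, 0.0622, 0.1935]), np.float64(0.0033183585593313347))
edge-x (array([0.4824, 0.056 , 0.1921]), np.float64(0.002572154192833325))
lip front corners top [ 0.5883 -0.0735  0.044 ] [ 0.4803 -0.0803  0.044 ]
insole+x [0.6563 0.0121]
insole-x [0.3995 0.0007]
in+y [0.6057 0.0622]
in-y [ 0.4218 -0.0282]
[0.6274 0.1899]
[ 0.4349 -0.1619]
[ 0.636  -0.1398]
[0.4937 0.1885]
```

Emit:
{"op": "play_rows", "data": {
  "motion": [
    [1, -3, -2.4, 0, 0],
    [1, -3, -2.4, 0, 0],
    [1, -3, -2.4, 0, 0],
    [1, -3, -2.4, 0, 0],
    [1, -3, -2.4, 0, 0],
    [1, -3, -2.4, 0, 0],
    [1, -3, -2.4, 0, 0.1],
    [1, 0, 0, 0, 0.18],
    [1, 0, 0, 0, 0.18],
    [1, 0, 0, 0, 0.18],
    [1, 0, 0, 0, 0.18],
    [1, 0, 0, 0, 0.18],
    [1, 0, 0, 0, 0.18],
    [1, 0, 0, 0, 0]
  ],
  "force": 10
}}

```text
time: 1.85
position: [0.3593, 0.3836, 0.2304]
tool_rot: [2.166, 2.275, -0.0]
ft_force: [-0.3, 0.3, -0.1]
grip_width: 0.002
```

```bash
cat >> h.py <<'E'
from scipy.spatial.transform import Rotation as Ro
C=np.array([.5305,.011]);YAW=.065
ex=np.array([np.cos(YAW),np.sin(YAW)]);ey=np.array([-ex[1],ex[0]])
def st():
    s=ctrl.get_state();p=s["position"];R=Ro.from_rotvec(s["tool_rot"]).as_matrix()
    l=p[:2]-C;L=np.array([l@ex,l@ey,p[2]-.008])
    print("t",s["time"],"pos",p,"local tip mm",L*1e3,"toolx-vs-boardy",np.arctan2(R[1,0],R[0,0])-YAW-np.pi/2,"tilt",R[2],"F",s["ft_force"],"q",s["joint_positions"],"w",s["grip_width"])
    return s,R
def to(lx,ly,tz):
    s,R=st();w=C+lx*ex+ly*ey;d=np.array([*w,tz+.008])-s["position"];print("shift cm",R.T@d*100)
E
python3 -c "
from h import *
to(0,.112,.19)"
```

```text
t 1.85 pos [0.3593 0.3836 0.2304] local tip mm [-146.6457  382.9632  222.3991] toolx-vs-boardy -0.015762740704035938 tilt [-0.0002 -0.0001 -1.    ] F [-0.2619  0.3388 -0.0809] q [-0.9763  0.0557  0.112   1.7626 -0.0064  1.3239 -0.8137] w 0.001813650131171547
shift cm [-26.8611  15.0903   3.2439]
```

Emit:
{"op": "play_rows", "data": {
  "motion": [
    [1, -2.2, 1.3, 0.2, 0],
    [1, -2.2, 1.3, 0.2, 0],
    [1, -2.2, 1.3, 0.2, 0],
    [1, -2.2, 1.3, 0.2, 0],
    [1, -2.2, 1.3, 0.2, 0],
    [1, -2.2, 1.3, 0.2, 0],
    [1, -2.2, 1.3, 0.2, 0],
    [1, -2.2, 1.3, 0.2, 0],
    [1, -2.2, 1.3, 0.2, 0],
    [1, -2.2, 1.3, 0.2, -0.016],
    [1, -2.2, 1, 0.2, 0],
    [1, -2.2, 1, 0.2, 0],
    [1, 0, 0, 0, 0],
    [1, 0, 0, 0, 0]
  ]
}}

```text
time: 3.6
position: [0.5223, 0.1293, 0.2065]
tool_rot: [-2.144, -2.295, -0.0]
ft_force: [-0.1, 0.5, -0.2]
grip_width: 0.006
```

```bash
python3 -c "
from h import *
to(0,.112,.136)
for n in('side','top'): cv2.imwrite(f'pics/{n}1.png',cv2.resize(optics.get_image(n)[100:340,180:460,::-1],None,fx=2.5,fy=2.5))"
```

```text
t 3.6 pos [0.5223 0.1293 0.2065] local tip mm [ -0.5113 118.6302 198.502 ] toolx-vs-boardy 0.0026498591041914654 tilt [ 0.0008 -0.0004 -1.    ] F [-0.1002  0.5309 -0.1642] q [-0.657   0.0947  0.3904  1.7768 -0.0385  1.2776 -0.1894] w 0.005765251188056484
shift cm [-0.6679  0.0519  6.2497]
```

View pics/side1.png

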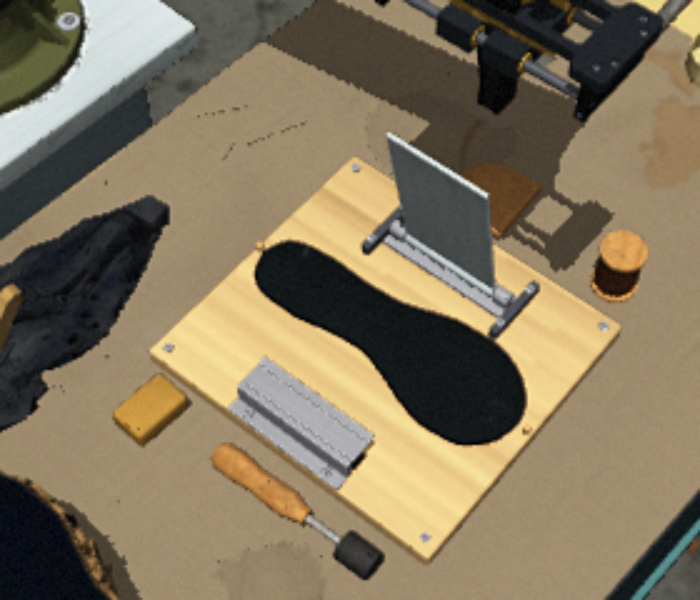

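View pics/top1.png

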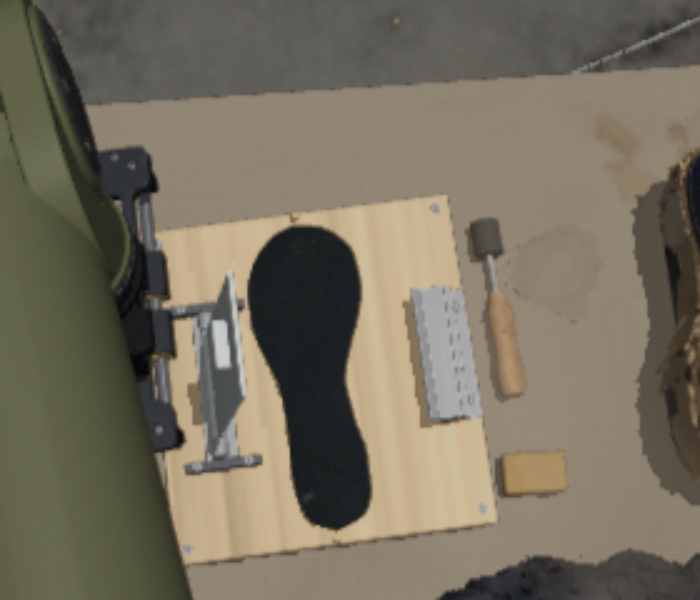

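```bash
python3 -c "
import numpy as np
pts=[(112,136)]
for th in np.arange(1.4,-.01,-.1):
    r=108;u=r*np.cos(th)-2*np.sin(th);w=31+r*np.sin(th)+2*np.cos(th);pts.append((85-u+9.5,w))
p=np.array(pts);d=np.diff(p,axis=0)
for a,b in zip(p[1:],d):print(a.round(1),'tx',(b[0]/10).round(2),'tz',(-b[1]/10).round(2))"
```

```text
[ 78.1 137.8] tx -3.39 tz -0.18
[ 67.5 135.6] tx -1.06 tz 0.22
[ 57.2 132.4] tx -1.03 tz 0.32
[ 47.3 128.2] tx -0.99 tz 0.42
[ 37.8 123. ] tx -0.95 tz 0.52
[ 28.9 116.8] tx -0.89 tz 0.61
[ 20.7 109.9] tx -0.82 tz 0.7
[ 13.2 102.1] tx -0.75 tz 0.78
[ 6.5 93.6] tx -0.67 tz 0.85
[ 0.7 84.5] tx -0.58 tz 0.91
[-4.2 74.9] tx -0.49 tz 0.96
[-8.1 64.8] tx -0.39 tz 1.01
[-10.9  54.4] tx -0.29 tz 1.04
[-12.8  43.8] tx -0.18 tz 1.06
[-13.5  33. ] tx -0.07 tz 1.08
```

Emit:
{"op": "play_rows", "data": {
  "motion": [
    [1, -0.2, 0, 1.5, 0],
    [1, -0.2, 0, 1.5, 0],
    [1, -0.2, 0, 1.5, 0],
    [1, 0, 0, 1.3, 0],
    [1, 0, 0, 0, 0]
  ]
}}

```text
time: 4.32
position: [0.5222, 0.1221, 0.147]
tool_rot: [-2.146, -2.293, 0.004]
ft_force: [0.5, -0.1, 0.3]
grip_width: 0.003
```

Emit:
{"op": "play_rows", "data": {
  "motion": [
    [1, -1.1, 0, 0, 0],
    [1, -1.1, 0, 0, 0],
    [1, -1.1, 0, 0.1, 0],
    [1, -0.5, 0, 0.1, 0],
    [1, -0.5, 0, 0.1, 0],
    [1, -0.5, 0, 0.2, 0],
    [1, -0.5, 0, 0.2, 0],
    [1, -0.5, 0, 0.2, 0],
    [1, -0.5, 0, 0.2, 0],
    [1, -0.5, 0, 0.25, 0],
    [1, -0.5, 0, 0.25, 0],
    [1, 0, 0, 0, 0]
  ]
}}

```text
time: 5.82
position: [0.5279, 0.0488, 0.1323]
tool_rot: [2.148, 2.293, -0.001]
ft_force: [-0.7, -0.8, 0.1]
grip_width: 0.008
```

```bash
python3 -c "
from h import *
to(0,.0378,.123)
for n in('side',): cv2.imwrite(f'pics/{n}2.png',cv2.resize(optics.get_image(n)[100:340,180:460,::-1],None,fx=2.5,fy=2.5))"
```

```text
t 5.825 pos [0.5279 0.0488 0.1323] local tip mm [ -0.1582  37.9208 124.2977] toolx-vs-boardy 0.0002650365682888012 tilt [-0.0003 -0.0003 -1.    ] F [-0.7182 -0.7883  0.1359] q [-0.558   0.1431  0.4509  1.8863 -0.0685  1.1276 -0.0164] w 0.00776120001381964
shift cm [-0.012   0.0159  0.1298]
```

View pics/side2.png

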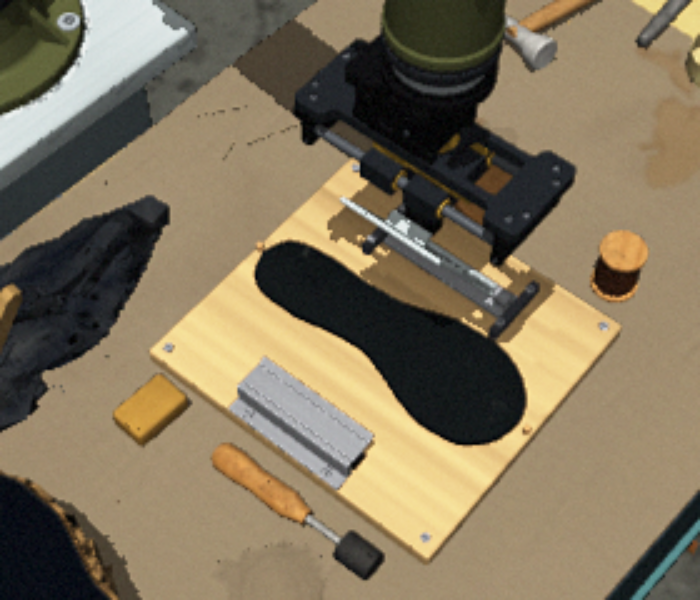

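Emit:
{"op": "play_rows", "data": {
  "motion": [
    [1, -0.45, 0, 0.35, 0],
    [1, -0.45, 0, 0.35, 0],
    [1, -0.4, 0, 0.35, 0],
    [1, -0.4, 0, 0.4, 0],
    [1, -0.4, 0, 0.4, 0],
    [1, -0.35, 0, 0.4, 0],
    [1, -0.35, 0, 0.4, 0],
    [1, -0.3, 0, 0.45, 0],
    [1, -0.3, 0, 0.45, 0],
    [1, -0.3, 0, 0.45, 0],
    [1, -0.25, 0, 0.5, 0],
    [1, -0.25, 0, 0.5, 0],
    [1, -0.2, 0, 0.5, 0],
    [1, -0.2, 0, 0.5, 0],
    [1, -0.15, 0, 0.5, 0],
    [1, -0.15, 0, 0.5, 0],
    [1, 0, 0, 0, 0]
  ]
}}

```text
time: 8.0
position: [0.531, 0.0006, 0.0621]
tool_rot: [-2.147, -2.293, 0.001]
ft_force: [-0.6, 1.4, 1.3]
grip_width: 0.008
```

```bash
python3 -c "
from h import *
to(0,-.0135,.033)
for n in('side',): cv2.imwrite(f'pics/{n}3.png',cv2.resize(optics.get_image(n)[100:340,180:460,::-1],None,fx=2.5,fy=2.5))"
```

```text
t 8.0 pos [0.531  0.0006 0.0621] local tip mm [ -0.2081 -10.3796  54.0821] toolx-vs-boardy 0.0009930390021255509 tilt [ 0.     -0.0006 -1.    ] F [-0.5707  1.3593  1.2733] q [-0.4785  0.2345  0.4765  1.9493 -0.1281  0.9875  0.1237] w 0.007976782473620516
shift cm [-0.3121  0.0217  2.1082]
```

View pics/side3.png

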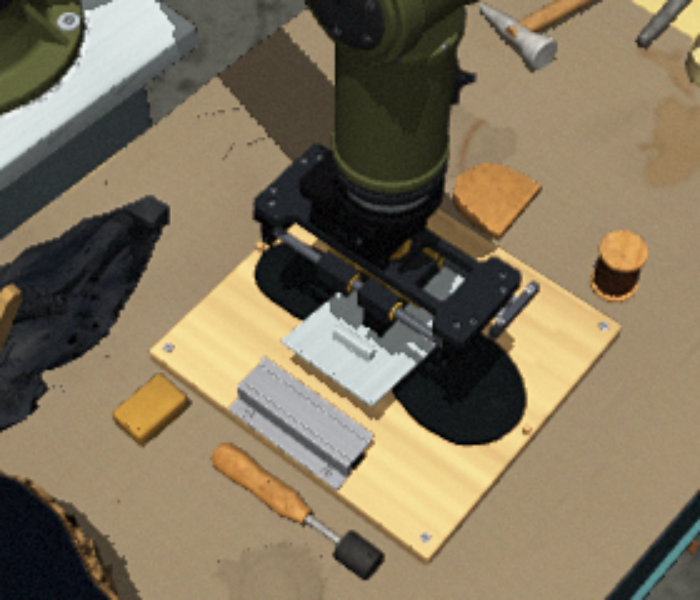

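Emit:
{"op": "play_rows", "data": {
  "motion": [
    [1, -0.15, 0, 0.5, 0],
    [1, -0.1, 0, 0.5, 0],
    [1, -0.05, 0, 0.4, 0],
    [1, 0, 0, 0.3, 0],
    [1, 0, 0, 0.2, 0],
    [1, 0, 0, 0.1, 0],
    [1, 0, 0, 0.1, 0],
    [1, 0, 0, 0, 0],
    [1, 0, 0, 0, 0]
  ]
}}

```text
time: 9.18
position: [0.5314, -0.0025, 0.0415]
tool_rot: [2.147, 2.293, 0.0]
ft_force: [0.7, 0.6, 1.3]
grip_width: 0.009
```

```bash
python3 -c "
from h import *
to(0,-.0335,.033)"
```

```text
t 9.175 pos [ 0.5314 -0.0025  0.0415] local tip mm [  0.0207 -13.5372  33.5499] toolx-vs-boardy 0.0009736194445710833 tilt [-0.0001  0.0001 -1.    ] F [0.6835 0.5823 1.3417] q [-0.4666  0.2648  0.473   1.9636 -0.1474  0.9462  0.1447] w 0.00850759638866571
shift cm [-1.9963 -0.004   0.0551]
```

Emit:
{"op": "play_rows", "data": {
  "motion": [
    [1, 0, 0, 0.05, 0],
    [1, 0, 0, 0.05, 0],
    [1, 0, 0, 0, 0],
    [1, 0, 0, 0, 0]
  ]
}}

```text
time: 9.68
position: [0.5315, -0.0025, 0.0411]
tool_rot: [-2.147, -2.293, -0.0]
ft_force: [-1.1, 0.6, 6.0]
grip_width: 0.009
```

Emit:
{"op": "play_rows", "data": {
  "motion": [
    [1, -0.3, 0, 0, 0],
    [1, -0.3, 0, 0, 0],
    [1, -0.3, 0, 0, 0],
    [1, -0.3, 0, 0, 0],
    [1, -0.3, 0, 0, 0],
    [1, -0.2, 0, 0, 0],
    [1, -0.2, 0, 0, 0],
    [1, 0, 0, 0, 0]
  ]
}}

```text
time: 10.68
position: [0.5327, -0.0202, 0.0411]
tool_rot: [-2.145, -2.293, -0.002]
ft_force: [-1.8, 3.9, 6.8]
grip_width: 0.005
```

```bash
python3 -c "
from h import *
to(0,-.0595,.033)
for n in('side',): cv2.imwrite(f'pics/{n}4.png',cv2.resize(optics.get_image(n)[180:300,240:380,::-1],None,fx=5,fy=5))"
```

```text
t 10.675 pos [ 0.5327 -0.0202  0.0411] local tip mm [  0.1223 -31.2454  33.0988] toolx-vs-boardy 0.0014514369021672024 tilt [ 0.0019 -0.0001 -1.    ] F [-1.7538  3.9152  6.7638] q [-0.4389  0.27    0.4817  1.96   -0.1552  0.947   0.1855] w 0.005460743035519888
shift cm [-2.8255 -0.0163  0.0045]
```

View pics/side4.png

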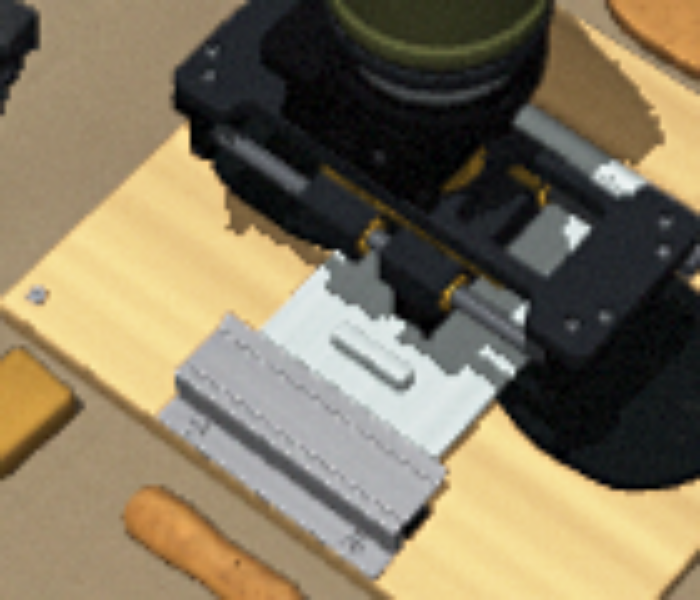

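```bash
python3 -c "
from h import *
for p in((333,330),(410,380),(372,348)):
    w=onz('side',(240+p[0]/5,180+p[1]/5),.0445)[:2]-C; print(w@ex,w@ey)
for p in((240,325),(440,470)):
    w=onz('side',(240+p[0]/5,180+p[1]/5),.042)[:2]-C; print('flare',w@ex,w@ey)"
```

```text
-0.017931585770908906 -0.06557290450507963
0.01918938341042991 -0.06400099169369822
-0.0011030574493179873 -0.062240291466676145
flare -0.048339268140685704 -0.08565447388929699
flare 0.05158450749230463 -0.08607143151610763
```

Emit:
{"op": "play_rows", "data": {
  "motion": [
    [1, -0.2, 0, 0, 0],
    [1, -0.2, 0, 0, 0],
    [1, -0.2, 0, 0, 0],
    [1, -0.2, 0, 0, 0],
    [1, -0.2, 0, 0, 0],
    [1, 0, 0, 0, 0]
  ]
}}

```text
time: 11.48
position: [0.5337, -0.0301, 0.0411]
tool_rot: [-2.146, -2.294, -0.003]
ft_force: [-1.2, 3.1, 5.5]
grip_width: 0.004
```

Emit:
{"op": "play_rows", "data": {
  "motion": [
    [1, -0.2, 0, 0, 0],
    [1, -0.2, 0, 0, 0],
    [1, -0.2, 0, 0, 0],
    [1, 0, 0, 0, 0]
  ]
}}

```text
time: 11.98
position: [0.5344, -0.0363, 0.0411]
tool_rot: [-2.146, -2.294, -0.003]
ft_force: [0.1, 4.3, 5.6]
grip_width: 0.004
```

```bash
python3 -c "
from h import *
to(0,-.0595,.033)
for n in('side',): cv2.imwrite(f'pics/{n}5.png',cv2.resize(optics.get_image(n)[180:300,240:380,::-1],None,fx=5,fy=5))"
```

```text
t 11.975 pos [ 0.5344 -0.0363  0.0411] local tip mm [  0.8033 -47.4896  33.1112] toolx-vs-boardy 0.0014636634958538064 tilt [ 0.0013  0.0014 -1.    ] F [0.0835 4.3265 5.5792] q [-0.4152  0.2752  0.49    1.9553 -0.16    0.947   0.2193] w 0.0039677859183605176
shift cm [-1.2009 -0.0821  0.0094]
```

View pics/side5.png

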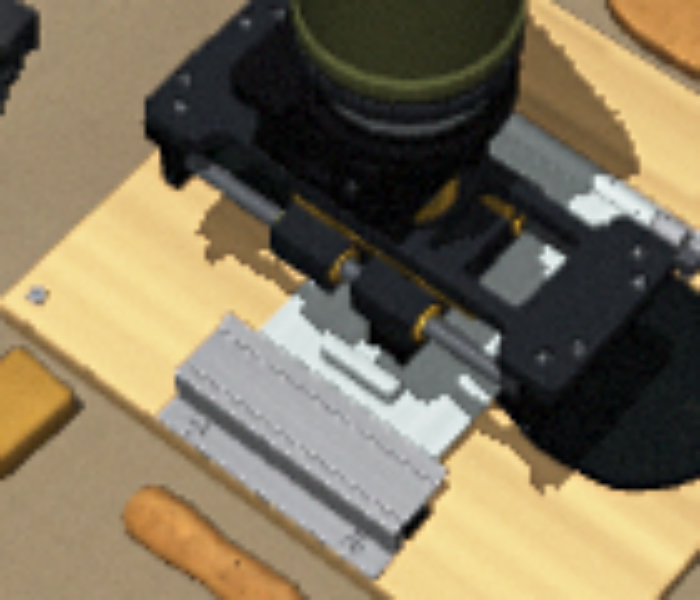

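```bash
python3 -c "
from h import *
for p in((321,342),(399,392),(360,362)):
    w=onz('side',(240+p[0]/5,180+p[1]/5),.0445)[:2]-C; print(w@ex,w@ey)"
```

```text
-0.018060751839877095 -0.07266567179753027
0.01925234280584875 -0.07077736107490974
-0.000713604226409747 -0.0700015973252699
```

Emit:
{"op": "play_rows", "data": {
  "motion": [
    [1, -0.2, 0, 0, 0],
    [1, -0.2, 0, 0, 0],
    [1, -0.2, 0, 0, 0],
    [1, 0, 0, 0, 0]
  ]
}}

```text
time: 12.52
position: [0.5347, -0.0424, 0.0411]
tool_rot: [-2.146, -2.294, -0.003]
ft_force: [-0.1, 3.2, 4.5]
grip_width: -0.0
```

Emit:
{"op": "play_rows", "data": {
  "motion": [
    [1, -0.1, 0, 0, 0],
    [1, -0.1, 0, 0, 0],
    [1, -0.1, 0, 0, 0],
    [1, 0, 0, 0, 0]
  ]
}}

```text
time: 13.02
position: [0.5349, -0.0452, 0.0411]
tool_rot: [-2.146, -2.294, -0.003]
ft_force: [0.0, 3.7, 6.1]
grip_width: 0.007
```

Emit:
{"op": "play_rows", "data": {
  "motion": [
    [1, -0.1, 0, 0, 0],
    [1, -0.1, 0, 0, 0],
    [1, 0, 0, 0, 0]
  ]
}}

```text
time: 13.4
position: [0.5349, -0.0459, 0.041]
tool_rot: [-2.145, -2.294, -0.004]
ft_force: [-1.0, 5.6, 5.5]
grip_width: 0.008
```

Emit:
{"op": "play_rows", "data": {
  "motion": [
    [1, -0.1, 0, 0, 0],
    [1, -0.1, 0, 0, 0],
    [1, 0, 0, 0, 0]
  ]
}}

```text
time: 13.78
position: [0.535, -0.046, 0.041]
tool_rot: [-2.142, -2.293, -0.006]
ft_force: [-1.6, 9.1, 6.0]
grip_width: 0.005
```

Emit:
{"op": "play_rows", "data": {
  "motion": [
    [1, -0.1, 0, 0, 0],
    [1, -0.1, 0, 0, 0],
    [1, 0, 0, 0, 0],
    [1, 0, 0, 0, 0]
  ]
}}

```text
time: 14.28
position: [0.535, -0.0461, 0.0409]
tool_rot: [-2.14, -2.293, -0.008]
ft_force: [-1.4, 12.6, 5.2]
grip_width: 0.004
```

```bash
python3 -c "
from h import *
st()
for n in('side',): cv2.imwrite(f'pics/{n}6.png',cv2.resize(optics.get_image(n)[180:300,240:380,::-1],None,fx=5,fy=5))"
```

```text
t 14.275 pos [ 0.535  -0.0461  0.0409] local tip mm [  0.7646 -57.2628  32.9309] toolx-vs-boardy 0.004258038201311765 tilt [ 0.0074  0.0002 -1.    ] F [-1.3501 12.6128  5.2365] q [-0.3948  0.2802  0.4931  1.9504 -0.1706  0.9508  0.2511] w 0.0039049667604123136
```

View pics/side6.png

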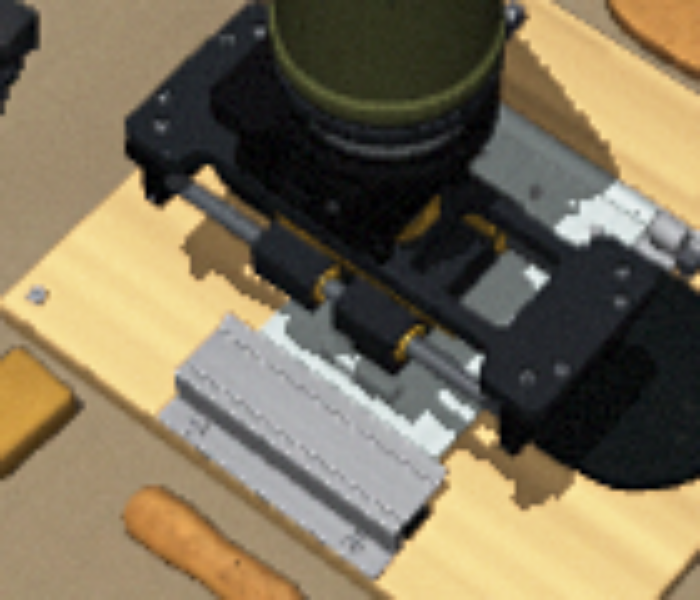

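Emit:
{"op": "play_rows", "data": {
  "motion": [
    [1, 0.2, 0, -0.05, 0],
    [1, 0.2, 0, -0.1, 0],
    [1, 0, 0, -0.2, 0],
    [1, 0, 0, -0.5, 0],
    [1, 0, 0, -1, 0],
    [1, 0, 0, -2, 0],
    [1, 0.5, 0, -2, 0],
    [1, 1, 0, -2, 0],
    [1, 3, 0, -2, 0],
    [1, 3, 0, -1, 0],
    [1, 3, 0, -1, 0],
    [1, 3, 0, 0, 0],
    [1, 3, 0, 0, 0],
    [1, 3, 0, 0, 0],
    [1, 3, 0, 0, 0],
    [1, 0, 0, 0, 0]
  ]
}}

```text
time: 16.32
position: [0.519, 0.1779, 0.1584]
tool_rot: [2.142, 2.298, -0.002]
ft_force: [0.4, 0.3, 0.1]
grip_width: 0.008
```

```bash
python3 -c "
from h import *
st()
for n in('side','top'):
    im=optics.get_image(n)[:,:,::-1];cv2.imwrite(f'pics/{n}7f.png',im)
    c=im[145:340,220:450] if n=='side' else im[160:340,195:415]
    cv2.imwrite(f'pics/{n}7.png',cv2.resize(c,None,fx=3.4,fy=3))"
```

```text
t 16.325 pos [0.519  0.1779 0.1584] local tip mm [ -0.6248 167.2587 150.3964] toolx-vs-boardy 0.004821245376073646 tilt [-0.0007 -0.0006 -1.    ] F [0.4164 0.3317 0.0997] q [-0.6944  0.1557  0.3469  1.8107 -0.0563  1.1857 -0.2603] w 0.008089163507398816
```

View pics/side7.png

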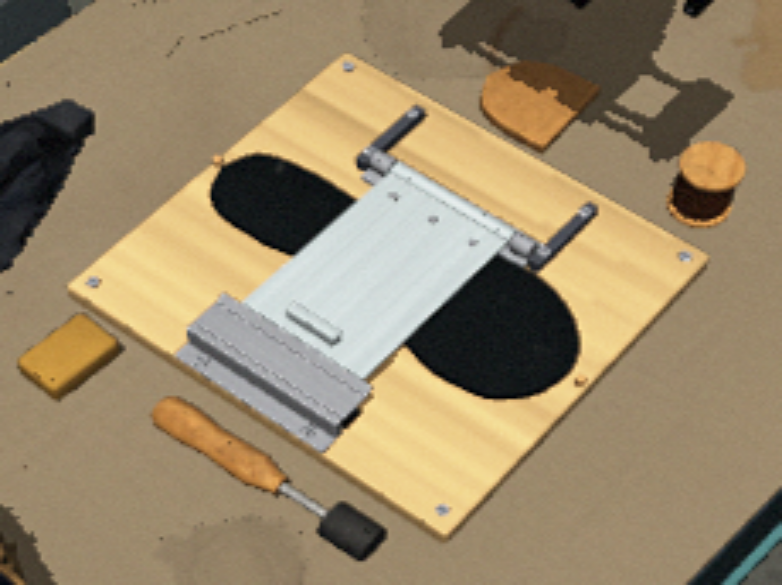

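View pics/top7.png

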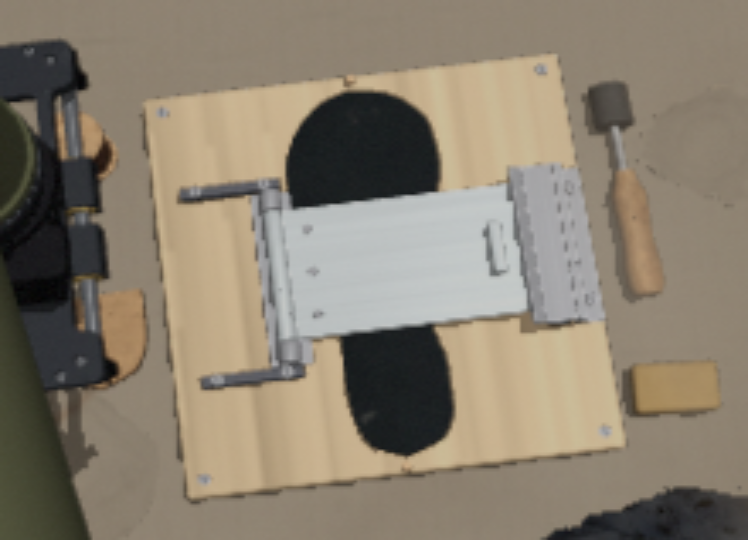

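Run:
```python
import cv2
a=cv2.imread("pics/side7f.png");cv2.imwrite("pics/s8.png",cv2.resize(a[230:280,270:335],None,fx=12,fy=12,interpolation=cv2.INTER_CUBIC))
a=cv2.imread("pics/top7f.png");cv2.imwrite("pics/t8.png",cv2.resize(a[210:275,265:375],None,fx=7,fy=7,interpolation=cv2.INTER_CUBIC))
```

```text
(no output)
```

View pics/s8.png

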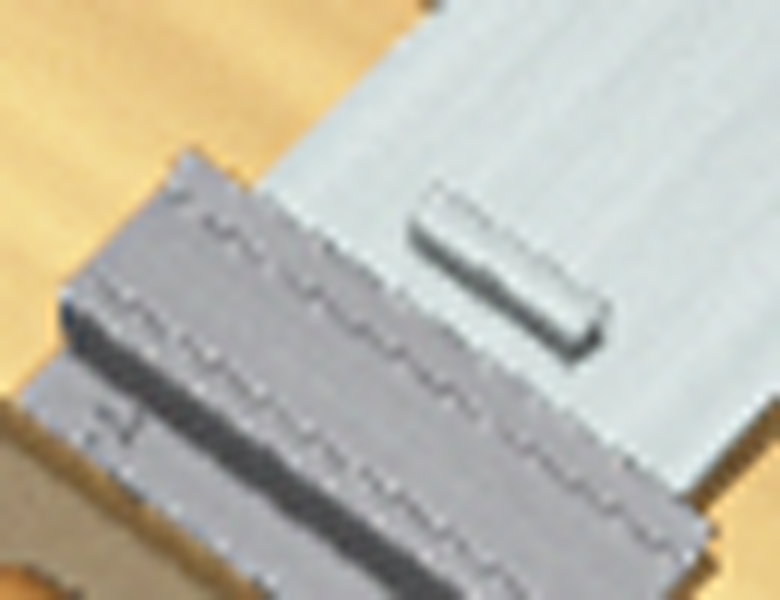

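View pics/t8.png

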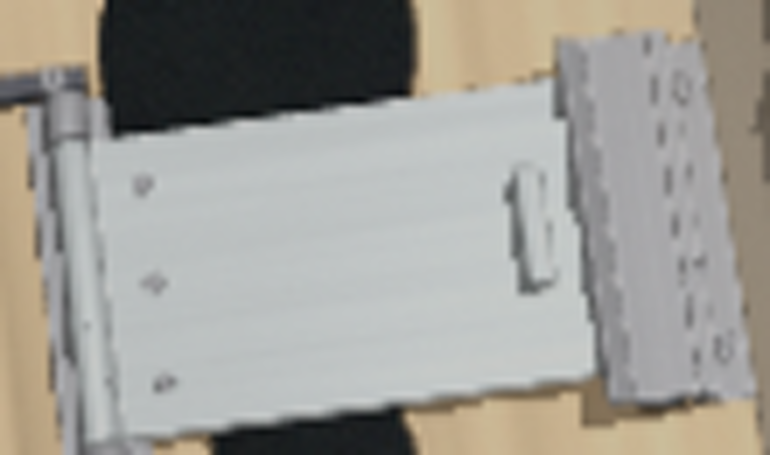

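Run:
```python
from h import *
T=lambda u,v:(265+u/7,210+v/7); S=lambda u,v:(270+u/12,230+v/12)
def L(n,p,z):
    w=onz(n,p,z)[:2]-C;return np.array([w@ex,w@ey])*1e3
for p in((544,170),(554,280)):print('rib front top',L("top",T(*p),.0445))
for p in((516,180),(530,290)):print('rib back top',L("top",T(*p),.0445))
for p in((558,45),(611,400)):print('flare top',L("top",T(*p),.044))
for p in((410,222),(573,340)):print('rib front side',L("side",S(*p),.0445))
for p in((440,185),(608,300)):print('rib back side',L("side",S(*p),.0445))
for p in((190,150),(710,525)):print('flare side',L("side",S(*p),.044))
# hinge tube in top crop
for p in((72,135),(103,435)):print('hinge',L("top",T(*p),.036))
```

```text
rib front top [ 14.5527 -77.9901]
rib front top [-18.1921 -76.2741]
rib back top [ 12.6774 -69.4973]
rib back top [-20.1869 -68.9886]
flare top [ 51.4857 -87.386 ]
flare top [-55.0601 -87.5664]
rib front side [-17.9665 -72.8786]
rib front side [ 16.1274 -73.1488]
rib back side [-18.6751 -64.4785]
rib back side [ 15.8213 -63.9051]
flare side [-54.4627 -84.8877]
flare side [ 53.5729 -85.1173]
hinge [45.5302 57.7007]
hinge [-44.3692  58.659 ]
```

```bash
python3 -c "
from bench import ticket
print(ticket.close_job())"
```

```text
the job is handed in; nothing more can be done
None
```

I folded the keeper plate down over the insole with closed fingertips. Holding it flat with about 5–7 N, I slid it under the lip and lifted the fingers clear. I handed the job in at about 16.4 s.

- **Home:** With the finger behind the rib, the push force rose from 5.6 to 12.6 N while the fingertip moved only about 0.2 mm. I took that as the end stop.
- **After release:** Both views show the plate held under the lip and the gripper well clear, with no contact force. The insole, spool, wax, roller and heel lift look to be where they were, judged by eye from the pictures.
- **Disagreement:** The top view puts the slide at about 25.6 mm of 26, and its hinge position fits that. The side view read about 24 mm, or about 25.3 mm if the plate has risen slightly to rest against the lip's underside. The calibration is only good to about 2 mm.
- **Order of contact:** For most of the slide, friction under the fingertip carried the plate. The finger only met the rib in the last few millimetres.

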